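Make up a strip of border tiles in the spring-jaw jig

ROBOT

A 6-joint arm with a two-finger parallel gripper is mounted at the origin on a cart in front of the work surface, level with it; the furniture and walls round the work are solid. World frame = base frame: x ahead of the robot, y to its left, z up, the work surface at z = 0. Lengths are in m, angles in degrees, forces in N, time in s.
With the tool pointing down it reaches from about 0.375 to 0.9 m from the base axis. Payload 3.1 kg.
Tool frame: the origin (TCP) lies at the very end of the fingers, on their centre line; the grasp point (between the pads) lies 19 mm behind it; z points along the fingers, y is the line along which they close (so a half turn about z gives the same grasp; the last joint's range is limited). The gripper opens to 87 mm and grips with 3 to 60 N. Pads are 19 mm wide; open, the fingers measure 117 mm over their backs; the gripper's body (75 mm by 190 mm) begins 51 mm behind the grasp point.
Start: joints at [66.492, 30.224, 82.088, -0, 67.689, -10.227], TCP at [0.144, 0.608, 0.223] pointing down, gripper open.
Joint ranges: [-176.69, 176.69], [-43.24, 126.21], [12.49, 139.97], [-82, 262], [0, 151.66], [-163.58, 163.58]. Speed limits (degrees/s): [159.86, 159.86, 180, 180, 180, 180].

INTERFACE

Orientations are given as a 3x3 rotation matrix whose columns are the frame's x, y, z axes.
In Python, from rig import * gives the robot as it stands.
- The arm moves only by the tool jog_arm, never from a script. Its arguments are lists of equal length, an entry for each row: "delta_pos": the shift along the world's x, y, z in cm, a list of three; "turn": the turn about the world's z in degrees; "grip": the closure, from 0 (fully open) to 1 (shut). In form: {"delta_pos": [[x, y, z], ...], "turn": [turn, ...], "grip": [grip, ...]}. A call has 1 to 12 rows; each row is the pose to reach, as a shift and turn from the pose commanded when the call began; what a row does not reach only later rows make up. A row lasts 1/8 s, in which the tool goes at most 62.5 mm and 10.7 degrees, less where a joint would pass 70% of its speed; a pose out of reach is approached as far as the arm can. A call with a gripper value outside its range is refused whole. The fingers move at their own pace and stop on an object; the grip force is fixed at half the most. Time passes only in rows, so rows that repeat a pose let the fingers close. It gives the time, the measured TCP pose, the force, the opening and the grip force at its end, in the units of the state.
- read_state(): the state, without advancing time (a new reading comes with each control period).
- capture(name): name is "side" or "top"; returns a dict with "color" (420x560x3 uint8, blue, green, red), "fovy" (degrees; the focal length in pixels is half the picture's height over the tangent of half this angle, whatever the lens; pixels are square), "cx", "cy" (the principal point, pixels), "camera_from_world" (4x4, takes a point from world to camera coordinates). Camera axes: x right, y up, looking along -z (the intrinsics and any distortion apply to the point x, -y, -z); pixel columns grow to the right and rows downward; lengths in m; the calibration is good to about 2 mm. A picture is of the moment at which its call begins. There is no depth.
- hand_in(): hands the job in; it is judged then, once.
The state is a dict: "time_s": time; "joint_positions": joint angles; "qvel": joint speeds; "tau": joint torques, N m; "position": TCP position; "tcp_rot": TCP orientation; "force": force on the tool from outside, world axes, zero at the start; "moment": the same for the moment, N m; "opening": opening from 0.0 (shut) to 1.0 (fully open); "grasp_force": force on a finger pad.
Only numpy, scipy, OpenCV 4.12 (cv2) and the standard library are available. Lean on these libraries where they do the work, as an engineer would, in place of code of your own. Each camera call takes 0.05 s, during which the arm holds its last target. There are 200 camera calls.

TASK

Make up the border strip on the setting-out board: pull the blue spring jaw out until its catch holds it, then bring every tile into the row against the back fence, each with its blue band along the fence - they all lie a quarter turn off and are too wide to grip, so push them round the black post - and finally press the red thumb pad of the catch so that the jaw springs in and closes the row up tight against the end stop. The glaze chips: never push a tile with more than 25 N, and leave the other things alone.

Things in the scene. Friction and masses are not known exactly. Their poses are not given: they have to be found in the camera images.
- board: plywood setting-out board on rubber feet, fixed on the worktop (place and yaw vary). Origin: on the worktop, under the corner of the back fence's front face and the end stop's inner face; x points away from the robot, square to the fence, y left along it, z up. It spans x -266 to 26, y -225 to 520 mm; top at z = 16. Mm figures in these notes are in this frame
- row_start (a point): that corner on the board's top (x 0, y 0, z 16 mm). The aluminium fence fills x 0 to 20, y -26 to 400, 28 mm high above the board; tiles are pushed up to its face x = 0. The row runs from here to +y
- end_stop: aluminium end stop, fixed on the board, x -88 to 0, y -18 to 0 mm in the board's frame, 18 mm high above the board (its origin is at point row_start)
- post (a point): top centre of the black turning post fixed on the board: a round black nylon sleeve of 18 mm diameter, 36 mm high above the board (a screw head adds 5 mm), at x -130, y 135 mm in the board's frame. A tile whose leading edge meets it off-centre swings round it
- jaw_slide (a joint): blue spring jaw sliding on the fence: 0 = closed, grows as it is pulled along the board's +y, to 0.142 m. Its spring pulls back with 10 to 13 N; a damper adds 60 N per m/s. The face of its pad is at y = 0.165 m + value, x -85 to -5 mm. Pulled to 0.136 or more it is caught when let go, and rests at about 0.130
- jaw_tab (a point): grip point in the jaw's upright blue tab, which is 14 mm thick along the board's y and 24 mm along x and stands 38 to 74 mm above the worktop; this point is 60 mm above the worktop, at x -45, y 178 mm + the jaw's value in the board's frame
- jaw: the whole blue jaw with its black rubber pad (80 mm along the board's x, 14 mm high) that bears on the last tile; its origin is the board's when the jaw is closed and travels with the jaw
- latch (a joint): the catch, a steel rocker above the left end of the fence: 0 = down (its rest, by a spring), about 0.17 rad lifts it clear of the jaw's tooth, 0.32 at most. It snaps down behind the tooth by itself; pressing its red thumb pad down with 3 to 6 N lifts it and frees the jaw
- latch_pad (a point): middle of the top of the catch's red thumb pad (22 x 24 mm), about 78 mm above the worktop, at x 10, y 388 mm in the board's frame, 36 mm to +y of the rocker's pivot; it goes down 6 to 11 mm when pressed
- tile_a: glazed border tile, 90 x 90 x 10 mm, 0.15 to 0.23 kg, white with a blue band along one edge, flat on the board; may be absent. Origin: centre of its underside; the banded edge is its +x edge. It starts about a quarter turn off, band toward the post: left of the post it must turn counter-clockwise seen from above, right of it clockwise
- tile_a_band (a point): middle of that tile's blue band, on its top face, 35.5 mm from the tile's centre toward its +x edge
- tile_b: glazed border tile, 90 x 90 x 10 mm, 0.15 to 0.23 kg, white with a blue band along one edge, flat on the board; may be absent. Origin: centre of its underside; the banded edge is its +x edge. It starts about a quarter turn off, band toward the post: left of the post it must turn counter-clockwise seen from above, right of it clockwise
- tile_b_band (a point): middle of that tile's blue band, on its top face, 35.5 mm from the tile's centre toward its +x edge
- tile_c: glazed border tile, 90 x 90 x 10 mm, 0.15 to 0.23 kg, white with a blue band along one edge, flat on the board; may be absent. Origin: centre of its underside; the banded edge is its +x edge. It starts about a quarter turn off, band toward the post: left of the post it must turn counter-clockwise seen from above, right of it clockwise
- tile_c_band (a point): middle of that tile's blue band, on its top face, 35.5 mm from the tile's centre toward its +x edge
- tile_d: glazed border tile, 90 x 90 x 10 mm, 0.15 to 0.23 kg, white with a blue band along one edge, flat on the board; may be absent. Origin: centre of its underside; the banded edge is its +x edge. It starts about a quarter turn off, band toward the post: left of the post it must turn counter-clockwise seen from above, right of it clockwise
- tile_d_band (a point): middle of that tile's blue band, on its top face, 35.5 mm from the tile's centre toward its +x edge
- mug: white mug with a leaf pattern, 82 x 112 x 94 mm, standing at the back; to be left alone
- pen: black pen, 145 mm long, lying right of the board; to be left alone
- tape_roll: roll of beige tape lying flat, 98 mm across, 25 mm high, right of the board; to be left alone
- scissors: scissors with red handles, 199 mm long, lying right of the board; to be left alone

How it is judged:
By the outcome, as a careful person would: the job done as asked, in the order asked, and still so for the second after the job is handed in, with the robot touching nothing.
Of tile_a, tile_b, tile_c, tile_d only 2 to 3 are there at a start; the rules pass over those that are not, and their reading is None.
At some moment in a run one of tile_a, tile_b, tile_c, tile_d may be knocked a few centimetres aside while the robot is not near it.
Once in a run the grip may slacken for a moment while it holds something.
It also fails if it takes over 210 s, if anything falls off the work surface, if the arm or the gripper's body presses on something with over 40 N, if the wrist force passes 120 N, or if a joint passes its speed limit or range.

## Working session

There is one attempt and no reset: what is moved stays moved. The work goes in short steps, Python scripts to look and compute and a tool call to move; the robot and the scene stay as the last step left them, time stands still between calls to the robot, and variables do not carry over. Pictures are saved under pics/ and viewed, at most 14 in all, crops included, and the job is handed in when it is done.

Besides the shell and the picture viewer there is one more tool, called after ">>>" as name([rows], argument=value, ...), one row to a line, values as JSON. jog_arm: Moves the arm, as the interface text tells. Its arguments: {"type":"object","properties":{"delta_pos":{"type":"array"},"turn":{"type":"array"},"grip":{"type":"array"}},"required":["delta_pos","turn","grip"]}

```bash
mkdir -p pics; ls
python3 - <<'E'
from rig import *
import cv2
for n in("top","side"):
    c=capture(n); cv2.imwrite(f"pics/{n}0.png",c["color"]); print(n,{k:v for k,v in c.items() if k!="color"})
print(read_state())
E
```

```text
pics
top {'fovy': 47.834358538184716, 'cx': 280.94114373917523, 'cy': 206.8644086456472, 'camera_from_world': array([[-0.42491057, -0.90522116, -0.0050653 ,  0.12268792],
       [ 0.78875691, -0.37297644,  0.48862164, -0.56869068],
       [-0.44419989,  0.20362521,  0.87248108, -1.31927487],
       [ 0.        ,  0.        ,  0.        ,  1.        ]])}
side {'fovy': 45.63674497085522, 'cx': 273.68152600646584, 'cy': 210.109698583002, 'camera_from_world': array([[-0.99854619, -0.0505239 ,  0.01878409,  0.62217826],
       [ 0.0467285 , -0.63767233,  0.7688891 , -0.18653928],
       [-0.02686918,  0.76864904,  0.63910618, -1.89614   ],
       [ 0.        ,  0.        ,  0.        ,  1.        ]])}
{'time_s': 0.1, 'joint_positions': array([ 6.64906198e+01,  3.02728470e+01,  8.21485011e+01, -1.66862181e-03,
        6.76895922e+01, -1.02299391e+01]), 'qvel': array([ 0.07724751, -0.15232716, -0.18300949,  0.04570485, -0.05811824,
        0.03121796]), 'tau': array([-1.05602192e-04, -4.40987742e+01, -1.77149767e+01,  6.34575030e-02,
        5.34261914e-02, -6.09836593e-05]), 'position': array([0.1433047 , 0.60767591, 0.22168101]), 'tcp_rot': array([[-9.73263783e-01,  2.29689026e-01, -7.47670894e-04],
       [ 2.29690024e-01,  9.73262196e-01, -1.78629872e-03],
       [ 3.17386604e-04, -1.91027239e-03, -9.99998125e-01]]), 'force': array([0.46326611, 0.17060352, 0.76269968]), 'moment': array([-0.0004881 , -0.00094035, -0.04475121]), 'grasp_force': 0.0, 'opening': 0.9994443609825266}
```

View pics/top0.png

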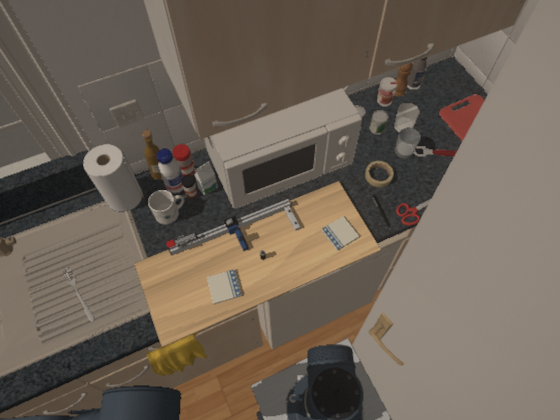

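View pics/side0.png

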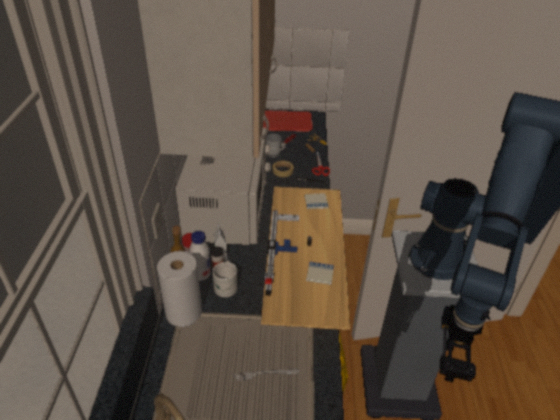

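The top view shows the board with two tiles: the left one near (222,287) and the right one near (342,233). The post is at (263,255), the jaw at (237,235) and the red latch pad at (171,244). Next I'll enlarge both views.

Run:
```python
import cv2
a=cv2.imread("pics/top0.png")[180:340,130:390]; cv2.imwrite("pics/top0c.png",cv2.resize(a,None,fx=3,fy=3,interpolation=cv2.INTER_CUBIC))
a=cv2.imread("pics/side0.png")[180:330,250:360]; cv2.imwrite("pics/side0c.png",cv2.resize(a,None,fx=4,fy=4,interpolation=cv2.INTER_CUBIC))
```

```text
(no output)
```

View pics/top0c.png

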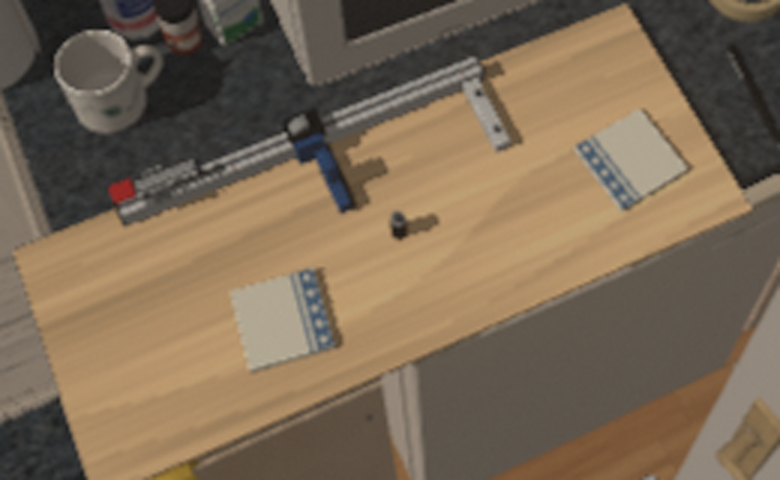

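View pics/side0c.png

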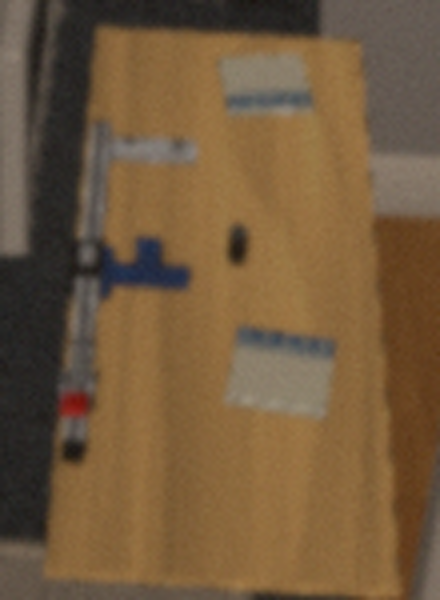

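The crops show the board corners at (17,247), (90,478), (748,208) and (628,6) in the top crop, and (97,27), (360,40), (402,595) and (45,575) in the side crop. I'll fit the board pose from these, then the tiles.

```bash
cat > h.py <<'E'
import numpy as np, cv2, json
from scipy.optimize import least_squares
from rig import *
CAL={}
def cal(n,c): CAL[n]=c
def setup():
    C={"top":(47.834358538184716,280.94114373917523,206.8644086456472,[[-0.42491057,-0.90522116,-0.0050653,0.12268792],[0.78875691,-0.37297644,0.48862164,-0.56869068],[-0.44419989,0.20362521,0.87248108,-1.31927487]]),
    "side":(45.63674497085522,273.68152600646584,210.109698583002,[[-0.99854619,-0.0505239,0.01878409,0.62217826],[0.0467285,-0.63767233,0.7688891,-0.18653928],[-0.02686918,0.76864904,0.63910618,-1.89614]])}
    return {k:(210/np.tan(np.radians(v[0]/2)),v[1],v[2],np.array(v[3])) for k,v in C.items()}
CAL=setup()
def proj(n,P,k1=0):
    f,cx,cy,T=CAL[n]; P=np.atleast_2d(P); q=P@T[:,:3].T+T[:,3]
    x=q[:,0]/-q[:,2]; y=-q[:,1]/-q[:,2]; s=1+k1*(x*x+y*y)
    return np.c_[cx+f*x*s,cy+f*y*s]
def unproj(n,uv,z,k1=0):   # intersection with world plane z
    f,cx,cy,T=CAL[n]; uv=np.atleast_2d(uv); x=(uv[:,0]-cx)/f;y=(uv[:,1]-cy)/f
    xu,yu=x,y
    for _ in range(8):
        s=1+k1*(xu*xu+yu*yu); xu,yu=x/s,y/s
    d=np.c_[xu,-yu,-np.ones_like(xu)]@T[:,:3]; o=-T[:,:3].T@T[:,3]
    return o+d*((z-o[2])/d[:,2])[:,None]
def crop2px(p,x0,y0,s): return (np.atleast_2d(p)+.5)/s-.5+[x0,y0]
def b2w(B,P):  # board mm -> world m
    P=np.atleast_2d(P)/1000.; c,s=np.cos(B[2]),np.sin(B[2])
    return np.c_[B[0]+c*P[:,0]-s*P[:,1],B[1]+s*P[:,0]+c*P[:,1],P[:,2]]
def w2b(B,P):
    P=np.atleast_2d(P); c,s=np.cos(B[2]),np.sin(B[2]); d=P[:,:2]-B[:2]
    return np.c_[c*d[:,0]+s*d[:,1],-s*d[:,0]+c*d[:,1],P[:,2]]*1000
E
cat > fit.py <<'E'
from h import *
bp=np.array([[26,520,16],[-266,520,16],[-266,-225,16],[26,-225,16]],float)
ex=np.array([[-88,0,34],[0,0,34],[-130,135,52],[-88,-18,34]],float)
top=crop2px([[17,247],[90,478],[748,208],[628,6],[500,149],[464,92],[398,216],[515,141]],130,180,3)
side=crop2px([[45,577],[402,597],[360,40],[97,27]],250,180,4)
def r(p,ks=False):
    k=p[3:5]
    return np.r_[(proj("top",b2w(p[:3],np.r_[bp,ex]),k[0])-top).ravel(),(proj("side",b2w(p[:3],bp),k[1])-side).ravel()]
s=least_squares(r,[.6,.0,.3,0,0],x_scale=[.01,.01,.01,.1,.1],loss='soft_l1')
print(s.x,np.degrees(s.x[2])); print(s.fun.reshape(-1,2).round(1))
B=s.x[:3]
tl=crop2px([[230,291],[316,268],[341,346],[252,371]],130,180,3)
tr=crop2px([[577,148],[641,109],[690,166],[628,210]],130,180,3)
for t in(tl,tr):
    q=w2b(B,unproj("top",t,.026,s.x[3])); print(q.round(0)[:,:2].tolist(),q.mean(0).round(1))
sl=crop2px([[240,325],[335,340],[326,417],[226,403]],250,180,4)
sr=crop2px([[218,57],[302,54],[313,106],[230,112]],250,180,4)
for t in(sl,sr):
    q=w2b(B,unproj("side",t,.026,s.x[4])); print(q.round(0)[:,:2].tolist(),q.mean(0).round(1))
E
python3 fit.py
```

```text
[ 0.61837037 -0.16621171 -0.01228594 -0.14052665  0.05679631] -0.7039323372445525
[[ 0.5 -0.2]
 [ 3.7  4.7]
 [ 1.2  0.7]
 [-0.3 -0.6]
 [-1.2 -0.6]
 [-0.4 -2.8]
 [-0.   1.2]
 [-1.3  0.1]
 [-1.1 -0.5]
 [-0.3  0.3]
 [ 0.8  0.1]
 [ 0.2 -0.1]]
[[-121.0, 325.0], [-134.0, 233.0], [-225.0, 242.0], [-213.0, 335.0]] [-173.4  283.7   26. ]
[[-122.0, -83.0], [-109.0, -170.0], [-194.0, -186.0], [-212.0, -99.0]] [-159.4 -134.3   26. ]
[[-134.0, 232.0], [-221.0, 244.0], [-210.0, 339.0], [-122.0, 330.0]] [-171.5  286.3   26. ]
[[-107.0, -169.0], [-198.0, -182.0], [-208.0, -94.0], [-121.0, -76.0]] [-158.3 -130.1   26. ]
```

```bash
python3 - <<'E'
s=open('fit.py').read()
s=s.replace("[-88,0,34],[0,0,34],[-130,135,52],[-88,-18,34]","[-88,0,34],[10,388,78],[-130,135,55],[-88,-18,34],[10,-26,44]").replace("[464,92],[398,216],[515,141]","[122,191],[398,214],[518,142],[477,62]")
s=s.replace("    return np.r_[","    e=np.r_[").replace(").ravel()])",").ravel()]; e[2:4]=0; return e",1) if 0 else s.replace("return np.r_[(proj","W=np.ones((13,1));W[1]=0;return np.r_[(W[:9]*(proj").replace("k[0])-top)","k[0])-top))")
open('fit.py','w').write(s)
E
python3 fit.py
```

```text
[ 0.61890113 -0.16567095 -0.00820251 -0.12215061  0.04063231] -0.4699692338987119
[[ 0.2  0.4]
 [ 0.   0. ]
 [ 1.2  0.3]
 [-0.6 -0.9]
 [-1.4 -0.7]
 [ 0.8 -0.1]
 [-0.1  1.5]
 [-2.4 -0.4]
 [ 0.8  0.5]
 [-0.6 -0.4]
 [ 0.1  0.1]
 [ 0.4  0. ]
 [-0.2 -0.1]]
[[-120.0, 325.0], [-134.0, 233.0], [-225.0, 242.0], [-212.0, 335.0]] [-172.6  283.6   26. ]
[[-123.0, -83.0], [-110.0, -170.0], [-195.0, -185.0], [-213.0, -99.0]] [-160.4 -134.2   26. ]
[[-133.0, 232.0], [-220.0, 245.0], [-209.0, 339.0], [-121.0, 330.0]] [-170.9  286.6   26. ]
[[-108.0, -169.0], [-199.0, -181.0], [-209.0, -93.0], [-122.0, -76.0]] [-159.4 -130.    26. ]
```

Two tiles are present and the board pose fits to a few mm. Next the jaw: the tab is at world (0.575, 0.013). I'll move above it with the fingers closing along the board's y.

>>> jog_arm([
  [4,-5,0],
  [8,-10,0],
  [12,-15,0],
  [16,-20,0],
  [20,-26,0],
  [24,-32,0],
  [28,-38,0],
  [32,-44,0],
  [36,-50,0],
  [40,-55,0],
  [43,-59.5,0],
  [43.1,-59.5,0],
], turn=[1,2,3,4,6,7,8,9,10,11,12.8,12.8], grip=[0,0,0,0,0,0,0,0,0,0,0,0])

```text
time_s: 1.6
position: [0.5757, 0.0108, 0.2222]
tcp_rot: [[-1.0, 0.01, -0.0], [0.01, 1.0, -0.0], [0.0, -0.0, -1.0]]
force: [0.1, 0.7, -0.4]
opening: 1.002
grasp_force: 0.0
```

```bash
cat >> h.py <<'E'
B=np.array([0.61890113,-0.16567095,-0.00820251]); K={"top":-0.122,"side":0.0406}
X0,X1,Y0,Y1=-290,40,-250,540
def rect(img,n,z=26.):   # rectified: col = Y1-y, row = X1-x (1 px/mm)
    ys=np.arange(Y1,Y0,-1);xs=np.arange(X1,X0,-1)
    g=np.array([[x,y,z] for x in xs for y in ys],float)
    m=proj(n,b2w(B,g),K[n]).reshape(len(xs),len(ys),2).astype(np.float32)
    return cv2.remap(img,m[...,0],m[...,1],cv2.INTER_CUBIC)
def tiles(R):
    hsv=cv2.cvtColor(R,cv2.COLOR_BGR2HSV)
    m=((hsv[...,1]<75)&(hsv[...,2]>115)).astype(np.uint8)
    b=((hsv[...,0]>90)&(hsv[...,0]<125)&(hsv[...,1]>60)).astype(np.uint8)
    mm=cv2.morphologyEx(m|b,cv2.MORPH_CLOSE,np.ones((7,7)));mm=cv2.morphologyEx(mm,cv2.MORPH_OPEN,np.ones((25,25)))
    out=[]
    for c in cv2.findContours(mm,cv2.RETR_EXTERNAL,cv2.CHAIN_APPROX_NONE)[0]:
        if 4000<cv2.contourArea(c)<14000:
            (u,v),wh,a=cv2.minAreaRect(c)
            k=np.zeros_like(b);cv2.drawContours(k,[c],-1,1,-1);yy,xx=np.nonzero(b&k)
            d=np.array([v-yy.mean(),u-xx.mean()]) if len(xx) else np.zeros(2)  # board dx,dy
            bd=np.degrees(np.arctan2(d[1],d[0])); e=-a-90*np.round((-a-bd)/90)
            out.append(dict(c=(round(X1-v),round(Y1-u)),wh=np.round(wh),yaw=round(e,1),band=round(bd,1)))
    return out
def look(tag,names=("top","side")):
    for n in names:
        R=rect(capture(n)["color"],n); cv2.imwrite(f"pics/{tag}_{n}.png",R)
        for t in tiles(R): print(n,t)
    s=read_state(); print(s["time_s"],w2b(B,s["position"]).round(1),s["force"].round(1))
E
python3 -c "
from h import *
look('r1')
print(b2w(B,[[-45,178,60],[10,388,78],[-130,135,50]]))"
```

```text
top {'c': (-160, -130), 'wh': array([94., 95.]), 'yaw': np.float64(97.1), 'band': np.float64(95.7)}
side {'c': (-169, 297), 'wh': array([74., 85.]), 'yaw': np.float64(-5.4), 'band': np.float64(0.0)}
side {'c': (-156, -141), 'wh': array([85., 63.]), 'yaw': np.float64(3.0), 'band': np.float64(0.0)}
1.7 [[-42.3 173.9 222.2]] [ 0.1  0.3 -0.3]
[[ 0.57536267  0.01269217  0.06      ]
 [ 0.63208333  0.22223397  0.078     ]
 [ 0.49001283 -0.02960918  0.05      ]]
```

>>> jog_arm([
  [0,0.1,-4],
  [0,0.1,-8],
  [0,0.1,-11],
  [0,0.1,-14],
  [0,0.1,-16],
  [0,0.1,-17],
  [0,0.1,-18],
  [0,0.1,-18],
  [0,0.1,-18],
  [0,0.1,-18],
  [0,0.1,-18],
  [0,0.1,-18],
], turn=[0,0,0,0,0,0,0,0,0,0,0,0], grip=[0,0,0,0,0,0,0,0.5,1,1,1,1])

```text
time_s: 3.2
position: [0.5747, 0.0142, 0.0428]
tcp_rot: [[-1.0, 0.008, 0.0], [0.008, 1.0, -0.0], [-0.0, -0.0, -1.0]]
force: [0.8, 1.2, -0.7]
opening: 0.52
grasp_force: 0.0
```

```bash
python3 -c "
from h import *
s=read_state();print(s['opening'],s['grasp_force'],s['position'],s['force'])"
```

```text
0.5200354348889606 0.0 [0.57465621 0.01422167 0.0427841 ] [ 0.83136798  1.16045924 -0.71270867]
```

Still closing, so I'll wait.

>>> jog_arm([
  [0,0,0],
  [0,0,0],
  [0,0,0],
  [0,0,0],
  [0,0,0],
  [0,0,0],
], turn=[0,0,0,0,0,0], grip=[1,1,1,1,1,1])

```text
time_s: 3.95
position: [0.5745, 0.0114, 0.0425]
tcp_rot: [[-1.0, 0.007, -0.0], [0.007, 1.0, -0.004], [0.0, -0.004, -1.0]]
force: [-1.4, -10.4, -1.1]
opening: 0.157
grasp_force: 30.0
```

>>> jog_arm([
  [0,1,0],
  [0,2.2,0],
  [0,3.4,0],
  [0,4.6,0],
  [0.1,5.8,0],
  [0.1,7,0],
  [0.1,8.2,0],
  [0.1,9.4,0],
  [0.1,10.6,0],
  [0.1,11.8,0],
  [0.1,12.8,0],
  [0.1,13.4,0],
], turn=[0,0,0,0,0,0,0,0,0,0,0,0], grip=[1,1,1,1,1,1,1,1,1,1,1,1])

```text
time_s: 5.45
position: [0.5756, 0.1437, 0.0424]
tcp_rot: [[-1.0, 0.006, -0.001], [0.006, 1.0, -0.007], [0.001, -0.007, -1.0]]
force: [0.2, -15.8, 0.7]
opening: 0.162
grasp_force: 30.0
```

>>> jog_arm([
  [0,0.2,0],
  [0,0.4,0],
  [0,0.4,0],
  [0,0.4,0],
], turn=[0,0,0,0], grip=[1,1,1,1])

```text
time_s: 5.95
position: [0.5756, 0.1484, 0.0425]
tcp_rot: [[-1.0, 0.007, -0.001], [0.007, 1.0, -0.006], [0.001, -0.006, -1.0]]
force: [-0.3, -12.1, 0.8]
opening: 0.157
grasp_force: 30.0
```

>>> jog_arm([
  [0,0.1,0],
  [0,0.2,0],
  [0,0.3,0],
  [0,0.3,0],
], turn=[0,0,0,0], grip=[1,1,1,1])

```text
time_s: 6.45
position: [0.5757, 0.1513, 0.0425]
tcp_rot: [[-1.0, 0.007, -0.001], [0.007, 1.0, -0.006], [0.001, -0.006, -1.0]]
force: [-1.0, -14.1, 0.6]
opening: 0.155
grasp_force: 30.0
```

>>> jog_arm([
  [0,-0.2,0],
  [0,-0.5,0],
  [0,-0.8,0],
  [0,-1.0,0],
  [0,-1.0,0],
], turn=[0,0,0,0,0], grip=[1,1,1,1,1])

```text
time_s: 7.08
position: [0.5756, 0.1414, 0.0425]
tcp_rot: [[-1.0, 0.007, -0.001], [0.007, 1.0, -0.005], [0.001, -0.005, -1.0]]
force: [-0.9, -11.8, 0.9]
opening: 0.157
grasp_force: 30.0
```

>>> jog_arm([
  [0,-0.2,0],
  [0,-0.4,0],
  [0,-0.5,0],
  [0,-0.5,0],
], turn=[0,0,0,0], grip=[1,1,1,1])

```text
time_s: 7.58
position: [0.5756, 0.1392, 0.0425]
tcp_rot: [[-1.0, 0.008, -0.0], [0.008, 1.0, -0.002], [0.0, -0.002, -1.0]]
force: [-0.4, -7.0, 0.0]
opening: 0.156
grasp_force: 30.0
```

It's caught: the force drops while the position holds. I'll unload, release and lift.

>>> jog_arm([
  [0,-0.2,0],
  [0,-0.3,0],
  [0,-0.3,0],
  [0,-0.3,0],
  [0,-0.3,0],
  [0,-0.3,0],
  [0,-0.3,0],
  [0,-0.3,3],
  [0,-0.3,7],
  [0,-0.3,11],
], turn=[0,0,0,0,0,0,0,0,0,0], grip=[1,1,0,0,0,0,0,0,0,0])

```text
time_s: 8.82
position: [0.5752, 0.1372, 0.1534]
tcp_rot: [[-1.0, 0.009, -0.001], [0.009, 1.0, -0.0], [0.001, -0.0, -1.0]]
force: [0.4, 0.2, 0.1]
opening: 0.955
grasp_force: 0.0
```

>>> jog_arm([
  [-2,4,4],
  [-3,8,6],
  [-3,12,8],
  [-3,16,8],
  [-3,20,8],
  [-3,23,8],
  [-3,26,8],
  [-3,28,8],
], turn=[0,0,0,0,0,0,0,0], grip=[1,1,1,1,1,1,1,1])

```text
time_s: 9.82
position: [0.5451, 0.4185, 0.2323]
tcp_rot: [[-1.0, 0.008, -0.0], [0.008, 1.0, -0.0], [0.0, -0.0, -1.0]]
force: [-0.0, -0.3, 0.4]
opening: 0.173
grasp_force: 0.0
```

```bash
python3 -c "
from h import *
look('r2')
a=cv2.imread('pics/r2_top.png');b=cv2.imread('pics/r2_side.png')
cv2.imwrite('pics/r2.png',cv2.resize(np.vstack([a,b]),(711,594)))"
```

```text
top {'c': (-175, 288), 'wh': array([93., 88.]), 'yaw': np.float64(-92.5), 'band': np.float64(-89.3)}
top {'c': (-160, -130), 'wh': array([93., 95.]), 'yaw': np.float64(97.0), 'band': np.float64(94.7)}
side {'c': (-173, 298), 'wh': array([75., 76.]), 'yaw': np.float64(-5.0), 'band': np.float64(0.0)}
9.925 [[-78.6 584.  232.3]] [-1.  -0.5 -0.2]
```

View pics/r2.png

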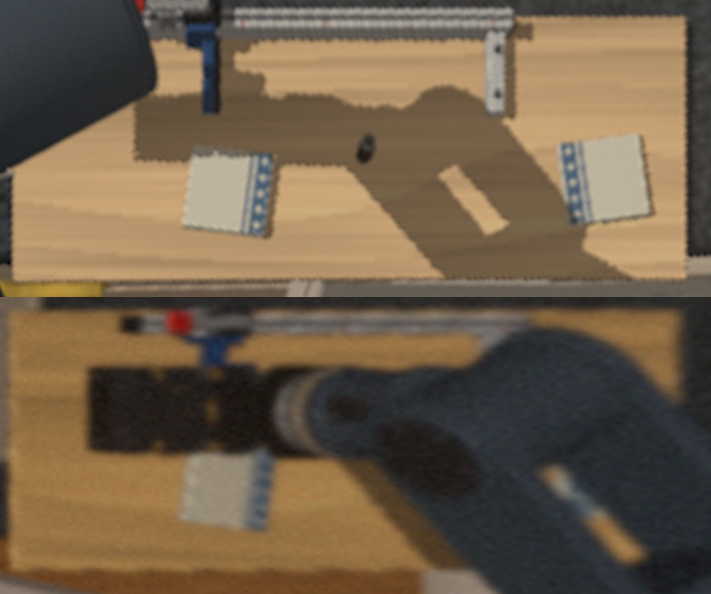

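The jaw is held open with its face near y≈297. In the rectified view the left tile is centred at about (-173, 287) mm with yaw ≈ -95°, and the right tile at about (-158, -133) with yaw ≈ +97°. I'll start with the left tile: closed fingers behind its +y edge.

>>> jog_arm([
  [-1,-2,0],
  [-2,-5,0],
  [-3,-8,0],
  [-4,-11,0],
  [-5,-14,0],
  [-6,-17,0],
  [-7,-20,0],
  [-9,-22,0],
  [-9.6,-22.7,0],
  [-9.6,-22.7,0],
  [-9.6,-22.7,-5],
  [-9.6,-22.7,-10],
], turn=[-10,-20,-30,-40,-50,-60,-70,-80,-90,-95,-95,-95], grip=[1,1,1,1,1,1,1,1,1,1,1,1])

```text
time_s: 11.42
position: [0.4503, 0.1892, 0.1325]
tcp_rot: [[0.097, 0.995, 0.003], [0.995, -0.097, -0.0], [0.0, 0.003, -1.0]]
force: [-0.2, -0.0, -0.5]
opening: 0.005
grasp_force: 0.0
```

>>> jog_arm([
  [0,0,-3],
  [0,0,-6],
  [0,0,-9],
  [0,0,-10.5],
  [0,0,-11],
  [0,0,-11.1],
  [0,0,-11.1],
], turn=[0,0,0,0,0,0,0], grip=[1,1,1,1,1,1,1])

```text
time_s: 12.3
position: [0.4501, 0.1904, 0.0223]
tcp_rot: [[0.095, 0.995, 0.002], [0.995, -0.095, 0.0], [0.0, 0.002, -1.0]]
force: [0.2, -1.0, -0.4]
opening: 0.007
grasp_force: 0.0
```

```bash
python3 -c "
from h import *
look('r3')
s=read_state();print(s['joint_positions'].round(1),s['opening'])
a=cv2.imread('pics/r3_top.png');b=cv2.imread('pics/r3_side.png')
cv2.imwrite('pics/r3.png',cv2.resize(np.vstack([a,b]),(711,594)))"
```

```text
top {'c': (-160, -130), 'wh': array([93., 95.]), 'yaw': np.float64(97.0), 'band': np.float64(94.6)}
12.4 [[-171.7  354.7   22.3]] [-0.4  1.1 -0.6]
[  9.8  40.1 109.9  -0.   29.9  15.3] 0.0036638628108346593
```

View pics/r3.png

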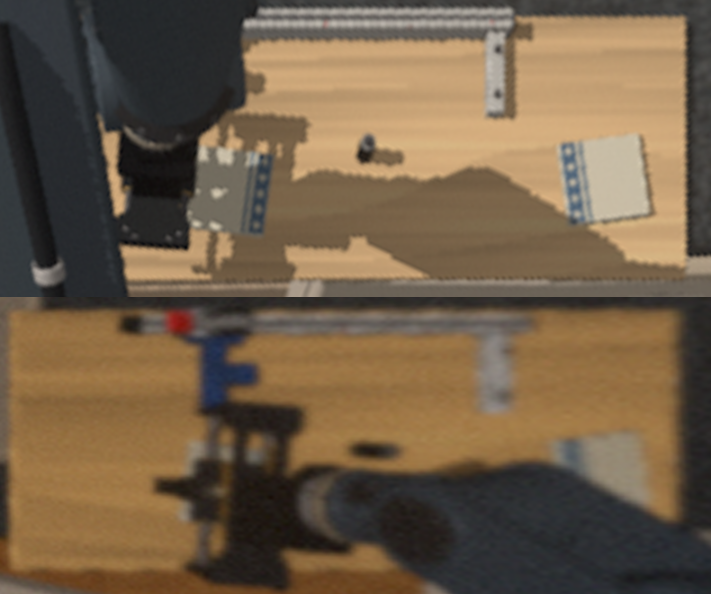

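The fingers are down just left of the tile and clear of everything. Now a straight push 35 mm to the right.

>>> jog_arm([
  [0,-0.4,-0.2],
  [0,-0.8,-0.2],
  [0,-1.2,-0.2],
  [0,-1.6,-0.2],
  [0,-2.0,-0.2],
  [0,-2.4,-0.2],
  [0,-2.8,-0.2],
  [0,-3.2,-0.2],
  [0,-3.6,-0.2],
  [0,-4.0,-0.2],
  [0,-4.4,-0.2],
  [0,-4.8,-0.2],
], turn=[0,0,0,0,0,0,0,0,0,0,0,0], grip=[1,1,1,1,1,1,1,1,1,1,1,1])

```text
time_s: 13.9
position: [0.4496, 0.142, 0.0196]
tcp_rot: [[0.096, 0.995, 0.0], [0.995, -0.096, 0.0], [0.0, 0.0, -1.0]]
force: [-0.6, 1.4, 0.1]
opening: 0.007
grasp_force: 0.5
```

>>> jog_arm([
  [0,1,0],
  [-1,1,0],
  [-2,1,0],
  [-3,1,0],
  [-3,1,0],
], turn=[0,0,0,0,0], grip=[1,1,1,1,1])

```text
time_s: 14.52
position: [0.4177, 0.1523, 0.0195]
tcp_rot: [[0.095, 0.995, -0.002], [0.995, -0.095, -0.0], [-0.0, -0.002, -1.0]]
force: [0.7, 1.0, 0.2]
opening: 0.006
grasp_force: 0.0
```

```bash
python3 -c "
from h import *
look('r4')
a=cv2.imread('pics/r4_top.png');
cv2.imwrite('pics/r4.png',a[100:330,150:550])"
```

```text
top {'c': (-160, -130), 'wh': array([94., 95.]), 'yaw': np.float64(97.1), 'band': np.float64(96.4)}
side {'c': (-156, -140), 'wh': array([83., 62.]), 'yaw': np.float64(4.4), 'band': np.float64(0.0)}
14.625 [[-201.7  316.3   19.6]] [0.2 0.4 0.2]
```

View pics/r4.png

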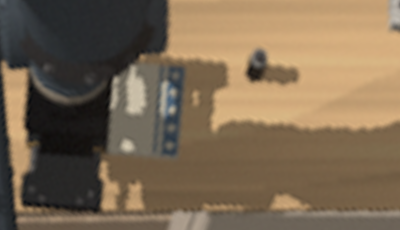

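The tile is now at about (-169, 252), yaw ≈ -94°. I'll compute an arc that swings it counter-clockwise with the finger near its rear corner.

```bash
cat >> h.py <<'E'
def arc(cor,start,turn,n,fin):   # board mm; start finger centre; rows in cm from present pose, in calls of 12
    p0=read_state()["position"]; per=[]
    base=p0; bt=0
    for k in range(0,n+1):
        a=np.radians(turn*k/n); d=np.array(start)-cor; c,s=np.cos(a),np.sin(a)
        f=np.array([cor[0]+c*d[0]-s*d[1],cor[1]+s*d[0]+c*d[1],fin]); per.append((b2w(B,f)[0],turn*k/n))
    for i in range(0,n+1,12):
        ch=per[i:i+12]; print([[round(float(x),1) for x in (w-base)*100] for w,_ in ch],[round(t-bt,1) for _,t in ch])
        base=ch[-1][0]; bt=ch[-1][1]
E
python3 -c "
from h import *
arc([-131,249],[-202,308.5],94,35,19.7)"
```

```text
[[-0.0, -0.8, 0.0], [-0.3, -1.1, 0.0], [-0.6, -1.5, 0.0], [-0.8, -1.8, 0.0], [-1.0, -2.2, 0.0], [-1.2, -2.6, 0.0], [-1.4, -3.0, 0.0], [-1.6, -3.4, 0.0], [-1.7, -3.8, 0.0], [-1.9, -4.2, 0.0], [-2.0, -4.6, 0.0], [-2.1, -5.0, 0.0]] [0.0, 2.7, 5.4, 8.1, 10.7, 13.4, 16.1, 18.8, 21.5, 24.2, 26.9, 29.5]
[[-0.1, -0.4, 0.0], [-0.1, -0.9, 0.0], [-0.2, -1.3, 0.0], [-0.2, -1.7, 0.0], [-0.2, -2.2, 0.0], [-0.1, -2.6, 0.0], [-0.1, -3.0, 0.0], [-0.0, -3.5, 0.0], [0.1, -3.9, 0.0], [0.2, -4.3, 0.0], [0.3, -4.7, 0.0], [0.5, -5.1, 0.0]] [2.7, 5.4, 8.1, 10.7, 13.4, 16.1, 18.8, 21.5, 24.2, 26.9, 29.5, 32.2]
[[0.2, -0.4, 0.0], [0.4, -0.8, 0.0], [0.6, -1.2, 0.0], [0.8, -1.5, 0.0], [1.0, -1.9, 0.0], [1.3, -2.3, 0.0], [1.5, -2.6, 0.0], [1.8, -2.9, 0.0], [2.1, -3.2, 0.0], [2.5, -3.5, 0.0], [2.8, -3.8, 0.0], [3.1, -4.1, 0.0]] [2.7, 5.4, 8.1, 10.7, 13.4, 16.1, 18.8, 21.5, 24.2, 26.9, 29.5, 32.2]
```

>>> jog_arm([
  [0,-0.8,0],
  [-0.3,-1.1,0],
  [-0.6,-1.5,0],
  [-0.8,-1.8,0],
  [-1.0,-2.2,0],
  [-1.2,-2.6,0],
  [-1.4,-3.0,0],
  [-1.6,-3.4,0],
  [-1.7,-3.8,0],
  [-1.9,-4.2,0],
  [-2.0,-4.6,0],
  [-2.1,-5.0,0],
], turn=[0,2.7,5.4,8.1,10.7,13.4,16.1,18.8,21.5,24.2,26.9,29.5], grip=[1,1,1,1,1,1,1,1,1,1,1,1])

```text
time_s: 16.12
position: [0.3987, 0.1017, 0.0196]
tcp_rot: [[-0.408, 0.913, -0.0], [0.913, 0.408, 0.0], [0.0, -0.0, -1.0]]
force: [-0.1, 1.3, 0.7]
opening: 0.001
grasp_force: 0.5
```

```bash
python3 -c "
from h import *
look('r5')
a=cv2.imread('pics/r5_top.png');b=cv2.imread('pics/r5_side.png')
cv2.imwrite('pics/r5.png',np.hstack([a[100:330,150:500],b[100:330,150:500]]))"
```

```text
top {'c': (-160, -130), 'wh': array([93., 95.]), 'yaw': np.float64(97.0), 'band': np.float64(97.4)}
side {'c': (-156, -141), 'wh': array([85., 63.]), 'yaw': np.float64(6.1), 'band': np.float64(0.0)}
16.225 [[-222.3  265.5   19.5]] [ 0.3 -0.4 -0.2]
```

View pics/r5.png

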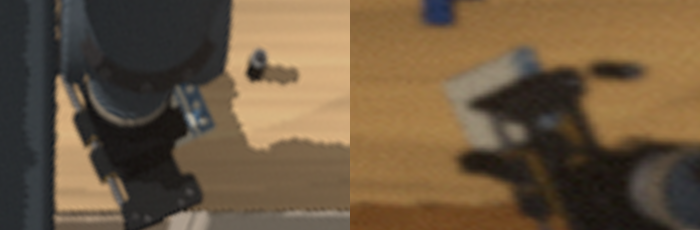

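The tile is turning with the tool, by about 29° so far. I'll continue the arc.

>>> jog_arm([
  [-0.1,-0.4,0],
  [-0.1,-0.9,0],
  [-0.2,-1.3,0],
  [-0.2,-1.7,0],
  [-0.2,-2.2,0],
  [-0.1,-2.6,0],
  [-0.1,-3.0,0],
  [0,-3.5,0],
  [0.1,-3.9,0],
  [0.2,-4.3,0],
  [0.3,-4.7,0],
  [0.5,-5.1,0],
], turn=[2.7,5.4,8.1,10.7,13.4,16.1,18.8,21.5,24.2,26.9,29.5,32.2], grip=[1,1,1,1,1,1,1,1,1,1,1,1])

```text
time_s: 17.73
position: [0.403, 0.0511, 0.0195]
tcp_rot: [[-0.831, 0.556, -0.001], [0.556, 0.831, 0.0], [0.001, -0.001, -1.0]]
force: [-1.3, 0.1, 1.0]
opening: 0.006
grasp_force: 0.6
```

>>> jog_arm([
  [0.2,-0.4,0],
  [0.4,-0.8,0],
  [0.6,-1.2,0],
  [0.8,-1.5,0],
  [1.0,-1.9,0],
  [1.3,-2.3,0],
  [1.5,-2.6,0],
  [1.8,-2.9,0],
  [2.1,-3.2,0],
  [2.5,-3.5,0],
  [2.8,-3.8,0],
  [3.1,-4.1,0],
], turn=[2.7,5.4,8.1,10.7,13.4,16.1,18.8,21.5,24.2,26.9,29.5,32.2], grip=[1,1,1,1,1,1,1,1,1,1,1,1])

```text
time_s: 19.23
position: [0.4343, 0.01, 0.0195]
tcp_rot: [[-1.0, 0.027, -0.001], [0.027, 1.0, 0.0], [0.001, 0.0, -1.0]]
force: [-1.5, -0.9, 1.0]
opening: 0.005
grasp_force: 0.4
```

>>> jog_arm([
  [-1,0,0],
  [-1.5,0,2],
  [-1.5,0,5],
  [-1.5,0,9],
  [-1.5,3,13],
  [-1.5,8,15],
  [-1.5,13,15],
  [-1.5,18,15],
  [-1.5,23,15],
  [-1.5,27,15],
], turn=[0,0,0,0,0,0,0,0,0,0], grip=[1,1,1,0.5,0.5,0.5,0.5,0.5,0.5,0.5])

```text
time_s: 20.48
position: [0.4183, 0.2817, 0.1692]
tcp_rot: [[-1.0, 0.028, -0.001], [0.028, 1.0, -0.0], [0.001, -0.0, -1.0]]
force: [0.3, 0.3, 0.3]
opening: 0.497
grasp_force: 0.0
```

```bash
python3 -c "
from h import *
look('r6')
s=read_state();print(s['joint_positions'].round(1),s['opening'],s['position'])
a=cv2.imread('pics/r6_top.png');b=cv2.imread('pics/r6_side.png')
cv2.imwrite('pics/r6.png',cv2.resize(np.vstack([a,b]),(711,594)))"
```

```text
top {'c': (-160, -130), 'wh': array([93., 95.]), 'yaw': np.float64(97.0), 'band': np.float64(97.4)}
top {'c': (-128, 212), 'wh': array([93., 91.]), 'yaw': np.float64(0.0), 'band': np.float64(-18.8)}
side {'c': (-153, -140), 'wh': array([78., 63.]), 'yaw': np.float64(4.8), 'band': np.float64(0.0)}
side {'c': (-136, 216), 'wh': array([67., 90.]), 'yaw': np.float64(0.0), 'band': np.float64(0.0)}
20.575 [[-203.8  447.2  169.3]] [0.1 0.3 1. ]
[ 2.140e+01  2.550e+01  1.023e+02  1.000e-01  5.220e+01 -6.730e+01] 0.49668487316355076 [0.41880473 0.2831788  0.16929258]
```

View pics/r6.png

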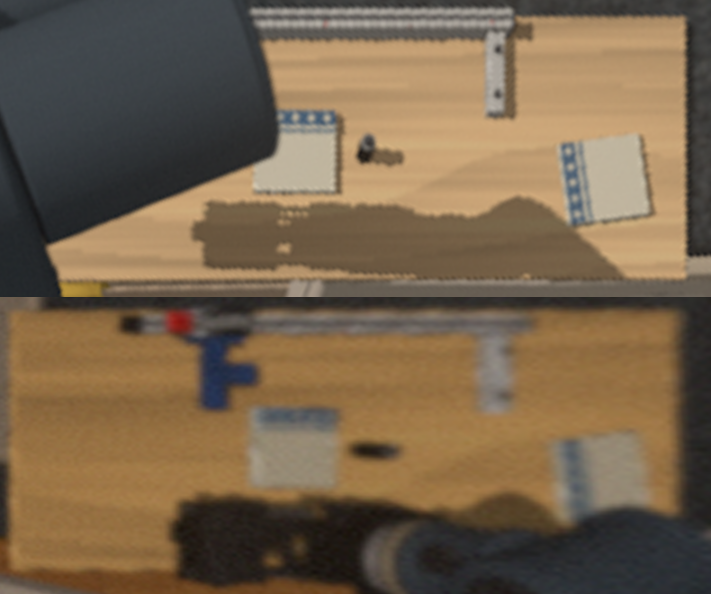

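The left tile is turned: (-130, 211), band toward the fence, clear of the post. Now I'll push it to the fence with two spread fingers.

>>> jog_arm([
  [0.7,-5,0],
  [0.7,-10,0],
  [0.7,-15,0],
  [0.7,-20,0],
  [0.7,-23.6,0],
  [0.7,-23.6,-4],
  [0.7,-23.6,-8],
  [0.7,-23.6,-12],
  [0.7,-23.6,-14],
  [0.7,-23.6,-14.9],
  [0.7,-23.6,-14.9],
  [0.7,-23.6,-14.9],
], turn=[1.1,1.1,1.1,1.1,1.1,1.1,1.1,1.1,1.1,1.1,1.1,1.1], grip=[0.5,0.5,0.5,0.5,0.5,0.5,0.5,0.5,0.5,0.5,0.5,0.5])

```text
time_s: 22.08
position: [0.4269, 0.0441, 0.0213]
tcp_rot: [[-1.0, 0.009, 0.001], [0.009, 1.0, -0.0], [-0.001, -0.0, -1.0]]
force: [-0.5, -0.1, -0.1]
opening: 0.498
grasp_force: 0.0
```

>>> jog_arm([
  [0.7,0,0],
  [1.4,0,0],
  [2.1,0,0],
  [2.8,0,0],
  [3.5,0,0],
  [4.2,0,0],
  [4.9,0,0],
  [5.6,0,0],
  [6.3,-0.1,0],
  [7.0,-0.1,0],
  [7.7,-0.1,0],
  [8.4,-0.1,0],
], turn=[0,0,0,0,0,0,0,0,0,0,0,0], grip=[0.5,0.5,0.5,0.5,0.5,0.5,0.5,0.5,0.5,0.5,0.5,0.5])

```text
time_s: 23.58
position: [0.5111, 0.0432, 0.0205]
tcp_rot: [[-1.0, 0.008, 0.0], [0.008, 1.0, -0.0], [-0.0, -0.0, -1.0]]
force: [-1.2, -0.6, 0.6]
opening: 0.499
grasp_force: 0.8
```

```bash
python3 -c "
from h import *
look('r7')"
```

```text
23.675 [[-108.1  207.9   20.7]] [ 0.  -0.8 -0.5]
```

>>> jog_arm([
  [0.2,0,0],
  [0.4,0,0],
  [0.5,0,0],
  [0.6,0,0],
  [0.7,0,0],
], turn=[0,0,0,0,0], grip=[0.5,0.5,0.5,0.5,0.5])

```text
time_s: 24.3
position: [0.5176, 0.0433, 0.0205]
tcp_rot: [[-1.0, 0.008, -0.0], [0.008, 1.0, 0.0], [0.0, 0.0, -1.0]]
force: [-1.6, -0.2, 0.1]
opening: 0.498
grasp_force: 0.7
```

>>> jog_arm([
  [0.1,0,0],
  [0.2,0,0],
  [0.2,0,0],
], turn=[0,0,0], grip=[0.5,0.5,0.5])

```text
time_s: 24.68
position: [0.5182, 0.0433, 0.0205]
tcp_rot: [[-1.0, 0.008, -0.003], [0.008, 1.0, 0.0], [0.003, 0.0, -1.0]]
force: [-4.2, -1.2, 3.0]
opening: 0.499
grasp_force: 2.4
```

Fence contact, with force now rising. One small squaring nudge, then back off and head for the right tile.

>>> jog_arm([
  [0.1,0,0],
  [0.1,0,0],
], turn=[0,0], grip=[0.5,0.5])

```text
time_s: 24.92
position: [0.5182, 0.0434, 0.0204]
tcp_rot: [[-1.0, 0.008, -0.005], [0.008, 1.0, 0.0], [0.005, 0.0, -1.0]]
force: [-6.6, -1.5, 4.2]
opening: 0.501
grasp_force: 3.2
```

>>> jog_arm([
  [-1,0,0],
  [-3,0,0],
  [-3,0,4],
  [-3,0,9],
  [-3,-4,12],
  [-3,-8,13],
  [-3,-12,13],
  [-3,-16,13],
  [-3,-20,13],
  [-3,-20,13],
], turn=[0,0,0,0,0,0,0,0,0,0], grip=[0.5,0.5,0.5,1,1,1,1,1,1,1])

```text
time_s: 26.18
position: [0.4925, -0.1603, 0.151]
tcp_rot: [[-1.0, 0.013, 0.005], [0.012, 1.0, -0.003], [-0.005, -0.003, -1.0]]
force: [0.0, 0.1, -0.1]
opening: 0.005
grasp_force: 0.0
```

```bash
python3 -c "
from h import *
look('r8')
s=read_state();print(s['joint_positions'].round(1),s['opening'],s['position'])
a=cv2.imread('pics/r8_top.png');b=cv2.imread('pics/r8_side.png')
cv2.imwrite('pics/r8.png',cv2.resize(np.vstack([a,b]),(711,594)))"
```

```text
side {'c': (-56, 216), 'wh': array([63., 91.]), 'yaw': np.float64(0.0), 'band': np.float64(0.0)}
26.275 [[-128.     7.7  150.6]] [-0.5  0.2  0.3]
[ -30.2   27.8  101.9    0.    50.2 -119.7] -0.0008554040551385456 [ 0.49091883 -0.1569325   0.1505621 ]
```

View pics/r8.png

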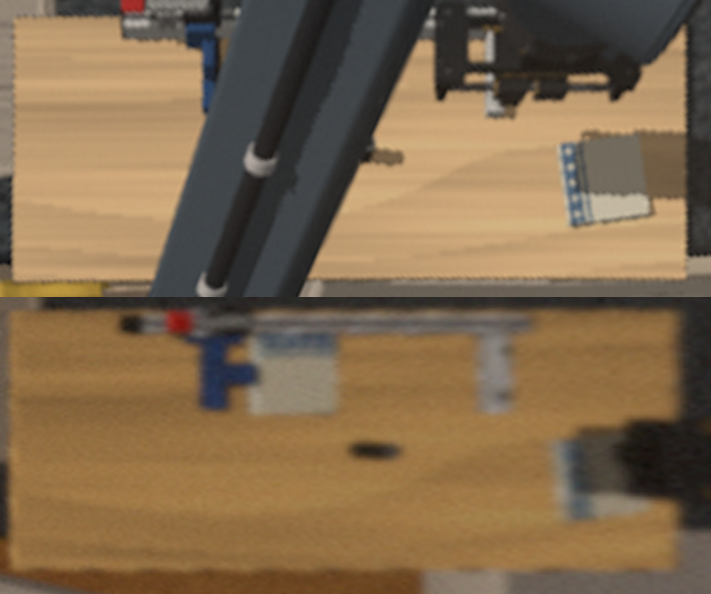

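The left tile is seated at the fence, beside the open jaw. Now the right tile: I'll go behind its right edge with spread fingers parallel to it.

>>> jog_arm([
  [-0.5,-3,0],
  [-1,-6,0],
  [-1.5,-9,0],
  [-2,-12,0],
  [-2.4,-15,0],
  [-2.8,-18,0],
  [-2.9,-20,0],
  [-2.9,-21,0],
  [-2.9,-21,0],
  [-2.9,-21,-4],
  [-2.9,-21,-8],
  [-2.9,-21,-11],
], turn=[-10,-20,-30,-40,-50,-60,-70,-80,-83,-83,-83,-83], grip=[0.5,0.5,0.5,0.5,0.5,0.5,0.5,0.5,0.5,0.5,0.5,0.5])

```text
time_s: 27.78
position: [0.462, -0.3646, 0.0391]
tcp_rot: [[-0.115, 0.993, -0.0], [0.993, 0.115, 0.001], [0.001, -0.0, -1.0]]
force: [0.4, 0.4, 0.5]
opening: 0.5
grasp_force: 0.0
```

>>> jog_arm([
  [0,0,-1],
  [0,0,-1.8],
  [0,0,-2],
  [0,0,-2],
  [0,0,-2],
], turn=[0,0,0,0,0], grip=[0.5,0.5,0.5,0.5,0.5])

```text
time_s: 28.4
position: [0.4619, -0.3672, 0.0214]
tcp_rot: [[-0.113, 0.994, 0.001], [0.994, 0.113, -0.001], [-0.001, 0.001, -1.0]]
force: [-0.6, -0.7, -0.9]
opening: 0.502
grasp_force: 0.0
```

```bash
python3 -c "
from h import *
look('r9')"
```

```text
top {'c': (-160, -130), 'wh': array([94., 95.]), 'yaw': np.float64(97.1), 'band': np.float64(95.7)}
top {'c': (-46, 212), 'wh': array([91., 92.]), 'yaw': np.float64(0.0), 'band': np.float64(0.0)}
side {'c': (-157, -140), 'wh': array([82., 63.]), 'yaw': np.float64(0.0), 'band': np.float64(0.0)}
side {'c': (-56, 216), 'wh': array([63., 91.]), 'yaw': np.float64(0.0), 'band': np.float64(0.0)}
28.5 [[-155.5 -202.7   21.2]] [ 0.6 -0.8 -0.7]
```

>>> jog_arm([
  [0,0.7,-0.1],
  [0,1.4,-0.1],
  [0,2.1,-0.1],
  [0,2.8,-0.1],
  [0,3.5,-0.1],
  [0,4.2,-0.1],
  [0,4.9,-0.1],
  [0,5.6,-0.1],
  [0,6.3,-0.1],
  [0.1,7.0,-0.1],
  [0.1,7.7,-0.1],
  [0.1,8.4,-0.1],
], turn=[0,0,0,0,0,0,0,0,0,0,0,0], grip=[0.5,0.5,0.5,0.5,0.5,0.5,0.5,0.5,0.5,0.5,0.5,0.5])

```text
time_s: 30.0
position: [0.4626, -0.2823, 0.0196]
tcp_rot: [[-0.114, 0.994, 0.0], [0.994, 0.114, -0.0], [-0.0, 0.0, -1.0]]
force: [0.0, -0.7, -0.8]
opening: 0.501
grasp_force: 0.5
```

>>> jog_arm([
  [0,0.7,0],
  [0,1.4,0],
  [0,2.1,0],
  [0,2.8,0],
  [0,3.5,0],
  [0,4.2,0],
  [0,4.9,0],
  [0,5.6,0],
  [0,6.3,0],
  [0.1,7.0,0],
  [0.1,7.7,0],
  [0.1,8.2,0],
], turn=[0,0,0,0,0,0,0,0,0,0,0,0], grip=[0.5,0.5,0.5,0.5,0.5,0.5,0.5,0.5,0.5,0.5,0.5,0.5])

```text
time_s: 31.5
position: [0.4635, -0.2002, 0.0196]
tcp_rot: [[-0.114, 0.994, -0.0], [0.994, 0.114, 0.0], [0.0, -0.0, -1.0]]
force: [0.2, -0.8, -0.5]
opening: 0.499
grasp_force: 0.5
```

>>> jog_arm([
  [0,-1,0],
  [0,-1.5,0],
  [-1,-1.5,0],
  [-2,-1.5,0],
  [-3,-1.5,0],
  [-3,-1.5,0],
  [-3,-1.5,0],
  [-3,-1.5,0],
], turn=[0,0,0,0,0,0,0,0], grip=[0.5,1,1,1,1,1,1,1])

```text
time_s: 32.5
position: [0.434, -0.2159, 0.0196]
tcp_rot: [[-0.114, 0.994, 0.001], [0.994, 0.114, -0.0], [-0.001, 0.001, -1.0]]
force: [0.9, -0.0, 0.5]
opening: 0.005
grasp_force: 0.0
```

```bash
python3 -c "
from h import *
look('r10')
a=cv2.imread('pics/r10_top.png');b=cv2.imread('pics/r10_side.png')
cv2.imwrite('pics/r10.png',cv2.resize(np.vstack([a,b]),(711,594)))"
```

```text
top {'c': (-157, 24), 'wh': array([94., 93.]), 'yaw': np.float64(95.9), 'band': np.float64(110.2)}
top {'c': (-46, 220), 'wh': array([92., 77.]), 'yaw': np.float64(0.0), 'band': np.float64(-8.0)}
side {'c': (-155, 13), 'wh': array([85., 62.]), 'yaw': np.float64(6.0), 'band': np.float64(0.0)}
side {'c': (-56, 216), 'wh': array([63., 91.]), 'yaw': np.float64(0.0), 'band': np.float64(0.0)}
32.6 [[-184.6  -51.6   19.6]] [ 0.4 -0.6 -0.7]
```

View pics/r10.png

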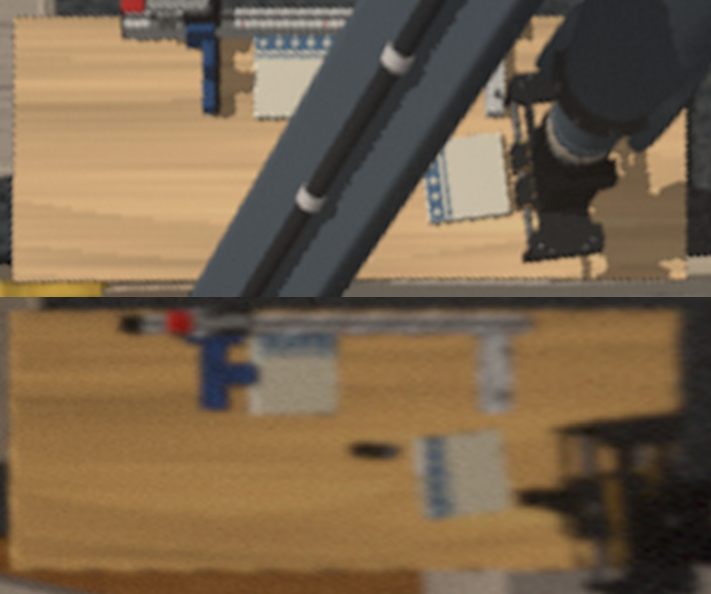

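The right tile is at about (-157, 21), yaw ≈ 96.5°, short of the post. Now a clockwise arc.

```bash
python3 -c "
from h import *
arc([-121,24],[-188,-38.5],-96.5,35,19.6)"
```

```text
[[-0.3, 1.3, 0.0], [-0.6, 1.6, 0.0], [-0.9, 2.0, 0.0], [-1.2, 2.4, 0.0], [-1.4, 2.7, 0.0], [-1.6, 3.1, 0.0], [-1.8, 3.5, 0.0], [-2.0, 3.9, 0.0], [-2.2, 4.3, 0.0], [-2.3, 4.7, 0.0], [-2.4, 5.1, 0.0], [-2.5, 5.6, 0.0]] [-0.0, -2.8, -5.5, -8.3, -11.0, -13.8, -16.5, -19.3, -22.1, -24.8, -27.6, -30.3]
[[-0.1, 0.4, 0.0], [-0.1, 0.9, 0.0], [-0.2, 1.3, 0.0], [-0.2, 1.7, 0.0], [-0.2, 2.2, 0.0], [-0.2, 2.6, 0.0], [-0.1, 3.1, 0.0], [-0.1, 3.5, 0.0], [0.0, 3.9, 0.0], [0.1, 4.4, 0.0], [0.2, 4.8, 0.0], [0.4, 5.2, 0.0]] [-2.8, -5.5, -8.3, -11.0, -13.8, -16.5, -19.3, -22.1, -24.8, -27.6, -30.3, -33.1]
[[0.2, 0.4, 0.0], [0.4, 0.8, 0.0], [0.6, 1.2, 0.0], [0.8, 1.6, 0.0], [1.0, 1.9, 0.0], [1.3, 2.3, 0.0], [1.6, 2.6, 0.0], [1.9, 3.0, 0.0], [2.2, 3.3, 0.0], [2.5, 3.6, 0.0], [2.8, 3.9, 0.0], [3.2, 4.1, 0.0]] [-2.8, -5.5, -8.3, -11.0, -13.8, -16.5, -19.3, -22.1, -24.8, -27.6, -30.3, -33.1]
```

>>> jog_arm([
  [-0.3,1.3,0],
  [-0.6,1.6,0],
  [-0.9,2.0,0],
  [-1.2,2.4,0],
  [-1.4,2.7,0],
  [-1.6,3.1,0],
  [-1.8,3.5,0],
  [-2.0,3.9,0],
  [-2.2,4.3,0],
  [-2.3,4.7,0],
  [-2.4,5.1,0],
  [-2.5,5.6,0],
], turn=[0,-2.8,-5.5,-8.3,-11,-13.8,-16.5,-19.3,-22.1,-24.8,-27.6,-30.3], grip=[1,1,1,1,1,1,1,1,1,1,1,1])

```text
time_s: 34.1
position: [0.4081, -0.1587, 0.0196]
tcp_rot: [[0.404, 0.915, -0.001], [0.915, -0.404, 0.0], [0.0, -0.001, -1.0]]
force: [-0.6, -1.2, 0.3]
opening: 0.006
grasp_force: 0.4
```

```bash
python3 -c "
from h import *
look('r11')"
```

```text
top {'c': (-149, 57), 'wh': array([72., 94.]), 'yaw': np.float64(67.9), 'band': np.float64(62.8)}
side {'c': (-159, 36), 'wh': array([66., 86.]), 'yaw': np.float64(-20.2), 'band': np.float64(0.0)}
side {'c': (-55, 216), 'wh': array([62., 92.]), 'yaw': np.float64(0.0), 'band': np.float64(0.0)}
34.2 [[-211.1    5.6   19.6]] [-0.8  0.2 -0.4]
```

>>> jog_arm([
  [-0.1,0.4,0],
  [-0.1,0.9,0],
  [-0.2,1.3,0],
  [-0.2,1.7,0],
  [-0.2,2.2,0],
  [-0.2,2.6,0],
  [-0.1,3.1,0],
  [-0.1,3.5,0],
  [0,3.9,0],
  [0.1,4.4,0],
  [0.2,4.8,0],
  [0.4,5.2,0],
], turn=[-2.8,-5.5,-8.3,-11,-13.8,-16.5,-19.3,-22.1,-24.8,-27.6,-30.3,-33.1], grip=[1,1,1,1,1,1,1,1,1,1,1,1])

```text
time_s: 35.7
position: [0.4117, -0.107, 0.0196]
tcp_rot: [[0.838, 0.546, -0.002], [0.546, -0.838, 0.001], [-0.001, -0.002, -1.0]]
force: [-1.5, -0.5, 0.4]
opening: 0.007
grasp_force: 0.6
```

>>> jog_arm([
  [0.2,0.4,0],
  [0.4,0.8,0],
  [0.6,1.2,0],
  [0.8,1.6,0],
  [1.0,1.9,0],
  [1.3,2.3,0],
  [1.6,2.6,0],
  [1.9,3.0,0],
  [2.2,3.3,0],
  [2.5,3.6,0],
  [2.8,3.9,0],
  [3.2,4.1,0],
], turn=[-2.8,-5.5,-8.3,-11,-13.8,-16.5,-19.3,-22.1,-24.8,-27.6,-30.3,-33.1], grip=[1,1,1,1,1,1,1,1,1,1,1,1])

```text
time_s: 37.2
position: [0.4429, -0.0656, 0.0195]
tcp_rot: [[1.0, 0.0, -0.003], [0.0, -1.0, 0.001], [-0.003, -0.001, -1.0]]
force: [-1.6, 1.0, 1.8]
opening: 0.002
grasp_force: 0.9
```

>>> jog_arm([
  [-1,0,0],
  [-1.5,0,2],
  [-1.5,0,5],
  [-1.5,0,9],
  [-1.5,-5,13],
  [-1.5,-10,15],
  [-1.5,-15,15],
  [-1.5,-20,15],
  [-1.5,-25,15],
  [-1.5,-25,15],
], turn=[0,0,0,0,0,0,0,0,0,0], grip=[1,1,1,0.5,0.5,0.5,0.5,0.5,0.5,0.5])

```text
time_s: 38.45
position: [0.4292, -0.3204, 0.1693]
tcp_rot: [[1.0, -0.003, 0.001], [-0.003, -1.0, -0.002], [0.001, 0.002, -1.0]]
force: [0.3, -0.2, 0.6]
opening: 0.495
grasp_force: 0.0
```

```bash
python3 -c "
from h import *
look('r12')
s=read_state();print(s['joint_positions'].round(1),s['position'],s['tcp_rot'][:,1])
a=cv2.imread('pics/r12_top.png');b=cv2.imread('pics/r12_side.png')
cv2.imwrite('pics/r12.png',cv2.resize(np.vstack([a,b]),(711,594)))"
```

```text
top {'c': (-46, 212), 'wh': array([91., 91.]), 'yaw': np.float64(0.0), 'band': np.float64(-2.0)}
side {'c': (-128, 66), 'wh': array([62., 80.]), 'yaw': np.float64(0.0), 'band': np.float64(0.0)}
side {'c': (-56, 217), 'wh': array([91., 63.]), 'yaw': np.float64(0.0), 'band': np.float64(0.0)}
38.55 [[-189.5 -151.8  168.8]] [-0.6  0.8 -0.4]
[-48.5  27.4  98.5   0.   54.3  41.5] [ 0.42819546 -0.31593739  0.16883276] [-2.33326150e-04 -9.99997390e-01 -2.27275885e-03]
```

View pics/r12.png

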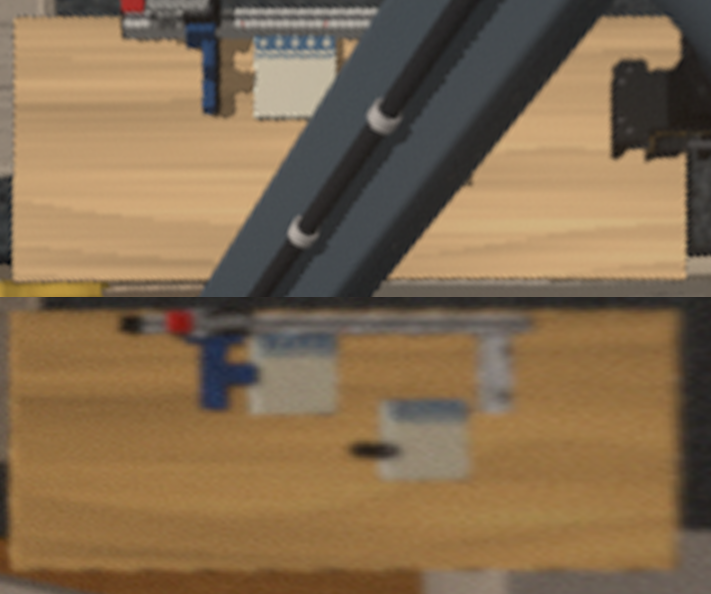

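The right tile is turned, at about (-122, 65) with its band toward the fence. Now I'll push it in.

>>> jog_arm([
  [0.2,5,0],
  [0.2,10,0],
  [0.2,15,0],
  [0.2,20,0],
  [0.2,21.7,0],
  [0.2,21.7,-4],
  [0.2,21.7,-8],
  [0.2,21.7,-12],
  [0.2,21.7,-14],
  [0.2,21.7,-14.9],
  [0.2,21.7,-14.9],
  [0.2,21.7,-14.9],
], turn=[-0.5,-0.5,-0.5,-0.5,-0.5,-0.5,-0.5,-0.5,-0.5,-0.5,-0.5,-0.5], grip=[0.5,0.5,0.5,0.5,0.5,0.5,0.5,0.5,0.5,0.5,0.5,0.5])

```text
time_s: 40.05
position: [0.432, -0.1, 0.0213]
tcp_rot: [[1.0, -0.008, 0.001], [-0.008, -1.0, -0.001], [0.001, 0.001, -1.0]]
force: [0.4, 0.9, -0.2]
opening: 0.498
grasp_force: 0.0
```

>>> jog_arm([
  [0.7,0,0],
  [1.4,0,0],
  [2.1,0,0],
  [2.8,0,0],
  [3.5,0,0],
  [4.2,0,0],
  [4.9,0,0],
  [5.6,0,0],
  [6.2,0,0],
  [6.8,0,0],
  [7.4,0,0],
  [7.9,0,0],
], turn=[0,0,0,0,0,0,0,0,0,0,0,0], grip=[0.5,0.5,0.5,0.5,0.5,0.5,0.5,0.5,0.5,0.5,0.5,0.5])

```text
time_s: 41.55
position: [0.5112, -0.0998, 0.0205]
tcp_rot: [[1.0, -0.008, 0.001], [-0.008, -1.0, -0.0], [0.001, 0.0, -1.0]]
force: [-1.8, -0.4, 0.8]
opening: 0.502
grasp_force: 0.8
```

```bash
python3 -c "
from h import *
look('r13')"
```

```text
side {'c': (-55, 216), 'wh': array([62., 92.]), 'yaw': np.float64(0.0), 'band': np.float64(0.0)}
41.65 [[-107.5   64.7   20.6]] [-0.4 -0.1  0.2]
```

>>> jog_arm([
  [0.2,0,0],
  [0.4,0,0],
  [0.5,0,0],
  [0.6,0,0],
  [0.7,0,0],
  [0.8,0,0],
  [0.8,0,0],
], turn=[0,0,0,0,0,0,0], grip=[0.5,0.5,0.5,0.5,0.5,0.5,0.5])

```text
time_s: 42.52
position: [0.517, -0.0996, 0.0205]
tcp_rot: [[1.0, -0.008, -0.003], [-0.008, -1.0, 0.001], [-0.003, -0.001, -1.0]]
force: [-5.2, -1.8, 3.6]
opening: 0.502
grasp_force: 2.6
```

Seated. Now I'll retreat left for a look and check what stands near the latch pad.

>>> jog_arm([
  [-1,0,0],
  [-3,0,0],
  [-3,0,4],
  [-3,0,9],
  [-3,5,14],
  [-3,10,18],
  [-3,15,20],
  [-3,20,20],
  [-3,25,20],
  [-3,30,20],
  [-3,35,20],
  [-3,40,20],
], turn=[0,0,0,0,0,0,0,0,0,0,0,0], grip=[0.5,0.5,0.5,1,1,1,1,1,1,1,1,1])

```text
time_s: 44.02
position: [0.489, 0.3023, 0.2207]
tcp_rot: [[1.0, -0.008, 0.002], [-0.008, -1.0, 0.001], [0.002, -0.001, -1.0]]
force: [0.5, -0.3, 0.3]
opening: 0.005
grasp_force: 0.0
```

```bash
python3 -c "
from h import *
for n,z in((233,207),0),((212,160),.2),((165,222),0),((180,205),.06):
  print(n,unproj('top',n,z,K['top']).round(3))
look('r14')
s=read_state();print(s['joint_positions'].round(1),s['position'],s['tcp_rot'][:,1])
a=cv2.imread('pics/r14_top.png');b=cv2.imread('pics/r14_side.png')
cv2.imwrite('pics/r14.png',cv2.resize(np.vstack([a,b]),(711,594)))"
```

```text
(233, 207) [[ 0.713 -0.016  0.   ]]
(212, 160) [[0.788 0.006 0.2  ]]
(165, 222) [[0.759 0.219 0.   ]]
(180, 205) [[0.763 0.15  0.06 ]]
top {'c': (-46, 68), 'wh': array([90., 93.]), 'yaw': np.float64(0.0), 'band': np.float64(4.9)}
top {'c': (-46, 204), 'wh': array([91., 76.]), 'yaw': np.float64(0.0), 'band': np.float64(11.2)}
side {'c': (-56, 216), 'wh': array([63., 92.]), 'yaw': np.float64(0.0), 'band': np.float64(0.0)}
side {'c': (-55, 72), 'wh': array([64., 93.]), 'yaw': np.float64(0.0), 'band': np.float64(0.0)}
44.125 [[-133.9  469.7  220.7]] [-0.3 -0.7 -0. ]
[2.080e+01 2.650e+01 8.960e+01 1.000e-01 6.370e+01 1.109e+02] [0.48886997 0.30510873 0.22067419] [-0.00338855 -0.99998735 -0.00371706]
```

View pics/r14.png

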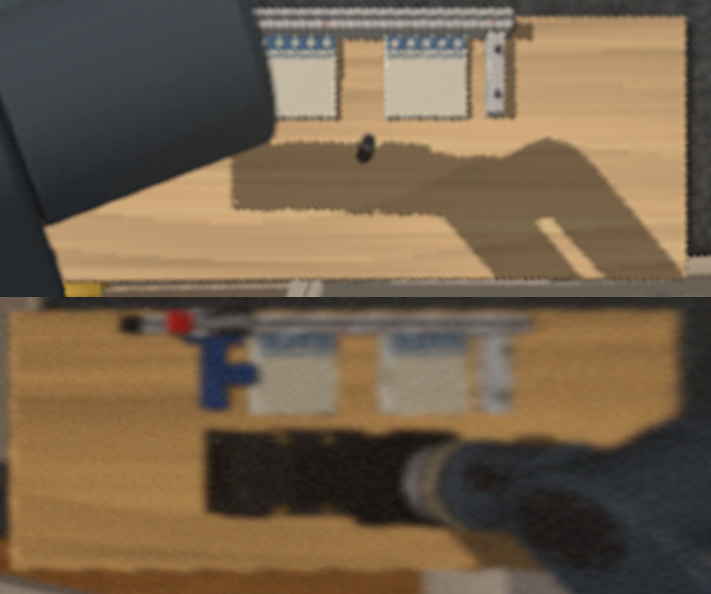

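Both tiles lie square to the fence, bands along it. Now the catch's red pad.

>>> jog_arm([
  [3,-2,0],
  [6,-4,0],
  [9,-6,0],
  [12,-7.5,0],
  [14.3,-8.4,0],
  [14.3,-8.4,-3],
  [14.3,-8.4,-7],
  [14.3,-8.4,-10],
  [14.3,-8.4,-12.5],
  [14.3,-8.4,-12.8],
  [14.3,-8.4,-12.8],
], turn=[0,0,0,0,0,0,0,0,0,0,0], grip=[1,1,1,1,1,1,1,1,1,1,1])

```text
time_s: 45.5
position: [0.6322, 0.2159, 0.0931]
tcp_rot: [[1.0, -0.009, 0.001], [-0.009, -1.0, 0.0], [0.001, -0.0, -1.0]]
force: [1.1, -0.5, -0.5]
opening: 0.003
grasp_force: 0.0
```

>>> jog_arm([
  [0,0,-0.4],
  [0,0,-0.8],
  [0,0,-1.1],
  [0,0,-1.4],
  [0,0,-1.6],
  [0,0,-1.8],
  [0,0,-1.8],
], turn=[0,0,0,0,0,0,0], grip=[1,1,1,1,1,1,1])

```text
time_s: 46.38
position: [0.6319, 0.2171, 0.0765]
tcp_rot: [[1.0, -0.008, 0.001], [-0.008, -1.0, 0.001], [0.001, -0.001, -1.0]]
force: [-3.2, 1.3, 7.7]
opening: 0.005
grasp_force: 4.1
```

>>> jog_arm([
  [0,0,0.5],
  [0,0.5,0.5],
  [0,0.5,0.2],
  [0,0.5,-0.1],
  [0,0.5,-0.3],
  [0,0.5,-0.5],
  [0,0.5,-0.5],
], turn=[0,0,0,0,0,0,0], grip=[1,1,1,1,1,1,1])

```text
time_s: 47.25
position: [0.6316, 0.2217, 0.0694]
tcp_rot: [[1.0, -0.008, 0.0], [-0.008, -1.0, 0.001], [0.0, -0.001, -1.0]]
force: [0.7, 3.7, 2.5]
opening: 0.002
grasp_force: 1.6
```

>>> jog_arm([
  [0,0,-0.2],
  [0,0,-0.3],
  [0,0,-0.3],
], turn=[0,0,0], grip=[1,1,1])

```text
time_s: 47.62
position: [0.6318, 0.2217, 0.0685]
tcp_rot: [[1.0, -0.008, 0.001], [-0.008, -1.0, 0.001], [0.001, -0.001, -1.0]]
force: [-2.3, 3.1, 11.0]
opening: 0.005
grasp_force: 5.5
```

```bash
python3 -c "
from h import *
look('r15')"
```

```text
47.725 [[  9.7 387.4  68.5]] [-1.8  3.1 11.4]
```

>>> jog_arm([
  [0,0,1],
  [0,0,3],
  [0,0,6],
  [0,0,10],
  [-3,4,13],
  [-6,9,15],
  [-9,14,15],
  [-12,18,15],
  [-15,22,15],
  [-17,26,15],
  [-17,28,15],
  [-17,28,15],
], turn=[0,0,0,0,0,0,0,0,0,0,0,0], grip=[1,1,1,1,1,1,1,1,1,1,1,1])

```text
time_s: 49.22
position: [0.4611, 0.502, 0.2169]
tcp_rot: [[1.0, -0.006, 0.001], [-0.006, -1.0, -0.0], [0.001, 0.0, -1.0]]
force: [0.9, 0.4, -0.3]
opening: 0.002
grasp_force: 0.0
```

```bash
python3 -c "
from h import *
look('r16')
a=cv2.imread('pics/r16_top.png');b=cv2.imread('pics/r16_side.png')
cv2.imwrite('pics/r16.png',cv2.resize(np.vstack([a,b]),(711,594)))"
```

```text
side {'c': (-55, 70), 'wh': array([ 64., 193.]), 'yaw': np.float64(90.0), 'band': np.float64(89.0)}
49.325 [[-162.7  664.5  216.6]] [ 0.5 -0.3 -0.5]
```

View pics/r16.png

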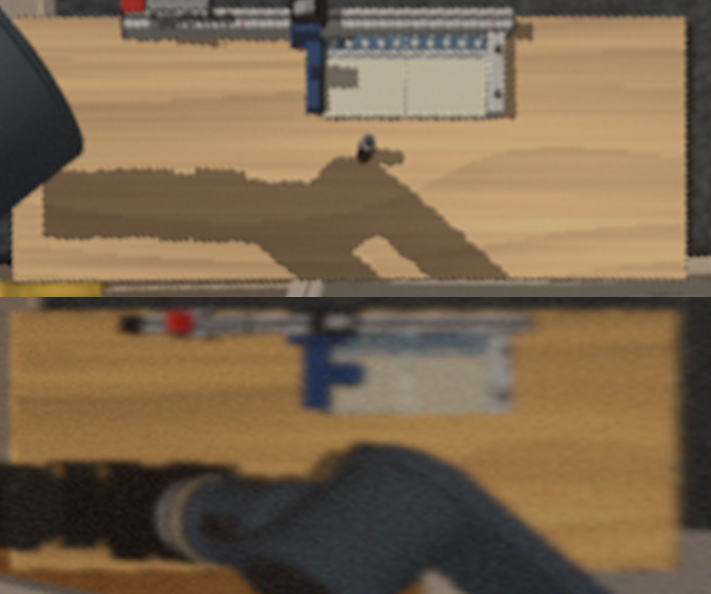

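The jaw has closed the row tight against the end stop, with both bands along the fence and no gaps. Handing in.

```bash
python3 -c "
from rig import *
print(hand_in())"
```

```text
the job is handed in; nothing more can be done
None
```

The job is handed in: the last view shows both tiles that were there tight between the released jaw and the end stop, blue bands along the fence; I swung them round with the fingers rather than against the black post, and no tile force reading exceeded about 8 N.

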